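# Hold a lug bracket home in the corner stop for tacking

### The job

Two steel lug brackets stand on the welding table. Take the one with the longer, oblong base by its upright lug, slide its base along the table in under the overhanging lips of the corner stop and press it fully home, flat on the table, with a long edge of the base flush against the long side stop and a short edge flush against the short end stop. Finish while still gripping it and pressing it firmly against both stops at once, as if for tack welding, and leave everything else on the table where it is.

Things in the scene. Friction and masses are not known exactly. Their poses are not given: they have to be found in the camera images.
- long_bracket: the longer lug bracket, to be held: grey steel, base plate 80 x 56 x 12 mm (80 along its x). On its middle an upright lug: 44 mm along x, 12 mm thick (y), top 68 mm above the table, 14 mm hole at 52 mm. Grip it across the 12 mm, fingertips 30 mm or more above the table to clear the lips. Origin: middle of the underside; half a turn about z makes no difference. 0.44 to 0.66 kg
- corner_stop: steel corner stop, fixed: two bars at a right angle. Origin on the table at the inner corner, z up. The base's nest is its -x, -y side, open at both far ends; home for the bracket, long side along x: its origin at x = -40, y = -28 mm. Lips on both bars overhang the nest by 10 mm, underside 16 mm, top 24 mm above the table. The bars are 18 mm wide; a screwed foot beside the long one reaches to y = +44 mm
- end_stop: part of the corner stop: its short bar, rigid; stop face in the plane x = 0 of the corner stop, from y = -2 to -74 mm, 16 mm high under the lip; a short edge of the base goes against it. Origin and axes are those of the corner stop
- side_stop: part of the corner stop: its long bar, rigid; stop face in the plane y = 0 of the corner stop, from x = -2 to -114 mm, 16 mm high under the lip; a long edge of the base goes against it. Origin and axes are those of the corner stop
- short_bracket: the shorter lug bracket (must stay where it is): the same grey steel lug bracket but on a square base, 56 x 56 x 12 mm; origin under the middle of its base; lug along its own x as on the long one; 0.34 to 0.5 kg
- ring_blank: bystander: loose stainless ring, 64 mm across, 26 mm high; origin at the centre of its underside
- coupon: bystander: loose flat plate blank with one cut corner, 60 x 60 x 10 mm; origin at the centre of its underside
- clamp_bolt: bystander: loose clamping bolt lying on the table, 62 x 30 x 30 mm; origin under its middle

How it is judged:
By the outcome, as a careful person would: the job done as asked, in the order asked, and still so for the second after the job is handed in, while the arm keeps its last pose, push and grip.
It also fails if it takes over 48 s, if anything falls off the work surface, if the arm or the gripper's body presses on something with over 40 N, if the wrist force passes 120 N, or if a joint passes its speed limit or range.

### The arm

A 6-joint arm with a two-finger parallel gripper is mounted at the origin on the work surface; the furniture and walls round the work are solid. World frame = base frame: x ahead of the robot, y to its left, z up, the work surface at z = 0. Lengths are in m, angles in rad, forces in N, time in s.
With the tool pointing down it reaches from about 0.325 to 0.775 m from the base axis. Payload 5.5 kg.
Tool frame: the origin (TCP) lies midway between the tips of the shut fingers; the grasp point (between the pads) lies 19 mm behind it; z points along the fingers, y is the line along which they close (so a half turn about z gives the same grasp; the last joint's range is limited). The gripper opens to 85 mm and grips with 20 to 120 N. Pads are 22 mm wide; open, the fingers measure 114 mm over their backs; the gripper's body (76 mm by 85 mm) begins 54 mm behind the grasp point. The pads swing forward as they close: fully open they stand 13 mm farther back than shut.
Start: joints at [-1.161, 0.091, 1.231, -0, 1.82, -0.057], TCP at [0.27, -0.536, 0.231] pointing down, gripper open.
Joint ranges: [-2.87, 2.87], [-0.86, 2.18], [0.17, 2.46], [-1.51, 4.65], [0.06, 2.69], [-2.65, 2.65]. Speed limits (rad/s): [2.57, 2.57, 3.01, 3.14, 3.14, 3.14].

### API

Orientations are given as a unit quaternion [x, y, z, w].
In Python, from workcell import robot gives the robot as it stands.
- The arm moves only by the tool drive_tool, never from a script. Its argument "deltas" is a list of rows, each a list of 4 numbers: the shift along the tool's x, y, z in m, then the turn about the tool's z in rad. A call has 1 to 20 rows; each row is the pose to reach, as a shift and turn from the pose commanded when the call began, along the tool's axes at that moment; what a row does not reach only later rows make up. A row lasts 1/12 s, in which the tool goes at most 41.7 mm and 7.16 degrees, less where a joint would pass 70% of its speed; a pose out of reach is approached as far as the arm can. A call with a gripper value outside its range is refused whole. "jaw" is the opening in per cent of the stroke, from 0 (shut) to 100 (fully open), set as the call begins (left out, the last holds). The fingers move at their own pace and stop on an object; "force" is the grip in N (left out, the last holds). Time passes only in rows, so rows that repeat a pose let the fingers close. It gives the time, the measured TCP pose, the force, the opening and the grip force at its end, in the units of the state.
- robot.sense(): the state, without advancing time (a new reading comes with each control period).
- robot.camera(name): name is "side" or "top"; returns the picture (420x560x3 uint8, red, green, blue); there is no depth.
- robot.camera_info(name): a dict with "intrinsics" (3x3 intrinsics, pixels), "k1" (the pictures are not rectified: a ray, as slopes to the right and down, at radius r is drawn at 1 + k1 r^2 times it, then the intrinsics apply), "origin" and "orientation" of the camera in the world. Camera axes: x right, y down, z forward; pixel columns grow to the right and rows downward; lengths in m; the calibration is good to about 2 mm. A picture is of the moment at which its call begins. camera_info takes no time and is no camera call.
- robot.hand_in(): hands the job in; it is judged then, once.
The state is a dict: "clock": time; "joint_pos": joint angles; "joint_velocities": joint speeds; "joint_torque": joint torques, N m; "tool_pos": TCP position; "tool_rot": TCP orientation; "contact_force": force on the tool from outside, world axes, zero at the start; "moment": the same for the moment, N m; "opening": finger opening in m; "gripper_force": force on a finger pad.
Only numpy, scipy, OpenCV 4.12 (cv2) and the standard library are available. Lean on these libraries where they do the work, as an engineer would, in place of code of your own. Each camera call takes 0.05 s, during which the arm holds its last target. There are 200 camera calls.

## Working session

There is one attempt and no reset: what is moved stays moved. The work goes in short steps, Python scripts to look and compute and a tool call to move; the robot and the scene stay as the last step left them, time stands still between calls to the robot, and variables do not carry over. Pictures are saved under pics/ and viewed, at most 10 in all, crops included, and the job is handed in when it is done.

Besides the shell and the picture viewer there is one more tool, called after "Request:" by a JSON object that holds its "method" and its "body". drive_tool: Moves the arm, as the interface text tells. Its arguments: {"type":"object","properties":{"deltas":{"type":"array","items":{"type":"array","items":{"type":"number"}}},"jaw":{"type":"number"},"force":{"type":"number"}},"required":["deltas"]}

```bash
mkdir -p pics; python3 - <<'E'
from workcell import robot
import cv2
for n in("top","side"):
    cv2.imwrite(f"pics/{n}0.png",robot.camera(n)[:,:,::-1]); print(robot.camera_info(n))
s=robot.sense();print(s['clock'],s['tool_pos'],s['tool_rot'],s['contact_force'],s['opening'])
E
```

```text
{'intrinsics': array([[395.08297873,   0.        , 276.20537692],
       [  0.        , 395.08297873, 211.01526138],
       [  0.        ,   0.        ,   1.        ]]), 'k1': 0.028478065231402363, 'origin': array([0.39467366, 0.03697295, 0.90440242]), 'orientation': array([ 0.70961002, -0.70283313,  0.02248876, -0.04442381])}
{'intrinsics': array([[498.38980871,   0.        , 281.41990043],
       [  0.        , 498.38980871, 201.0331416 ],
       [  0.        ,   0.        ,   1.        ]]), 'k1': -0.16215494626133034, 'origin': array([0.40401749, 0.73069956, 0.6326744 ]), 'orientation': array([-0.04518407,  0.90271776, -0.42654108,  0.03349265])}
0.1 [ 0.26989217 -0.53558774  0.23025041] [ 9.72891664e-01  2.31259632e-01 -1.69396571e-04 -8.73851214e-04] [-0.01285223 -0.06851807  1.11376313] 0.08520497390782167
```

View pics/top0.png

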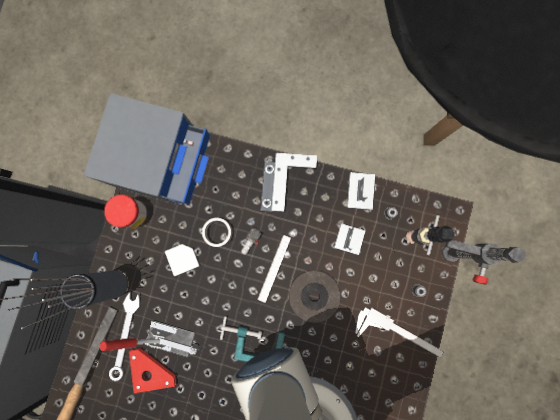

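View pics/side0.png

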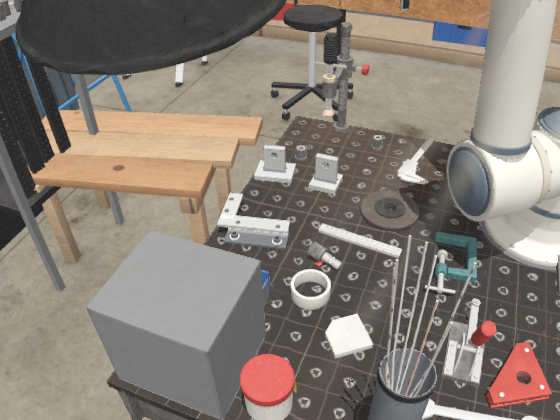

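The top view shows the long bracket at about (361,190), the short bracket at (350,239) and the corner stop with its inner corner near (288,168). The side view shows the same brackets at (275,163) and (325,173), and the stop at (250,222). I'll zoom in on these.

```bash
cat > h.py <<'E'
import numpy as np, cv2
from scipy.spatial.transform import Rotation as R
from workcell import robot
class Cam:
    def __init__(s,n):
        i=robot.camera_info(n); s.K=i['intrinsics'];s.k=i['k1'];s.o=i['origin'];s.R=R.from_quat(i['orientation']).as_matrix()
        s.d=np.array([s.k,0,0,0,0.])
    def proj(s,P):
        return cv2.projectPoints(np.atleast_2d(np.float64(P)),cv2.Rodrigues(s.R.T)[0],-s.R.T@s.o,s.K,s.d)[0][:,0]
    def unproj(s,uv,z=0):
        p=cv2.undistortPoints(np.float64(uv).reshape(-1,1,2),s.K,s.d)[:,0]
        d=np.c_[p,np.ones(len(p))]@s.R.T
        return s.o+d*((z-s.o[2])/d[:,2])[:,None]
def place(P,x,y,a):
    c,s=np.cos(a),np.sin(a);P=np.float64(P);return np.c_[x+c*P[:,0]-s*P[:,1],y+s*P[:,0]+c*P[:,1],P[:,2]]
E
python3 - <<'E'
from h import *
t=Cam("top");s=Cam("side")
print(t.proj([0.27,-.536,.23]),s.proj([.27,-.536,.23]),t.proj([0,0,0]))
print(t.unproj([[361,190],[350,239],[288,168]],.0))
a=cv2.imread('pics/top0.png')[140:265,250:390];cv2.imwrite('pics/topc.png',cv2.resize(a,None,fx=4.7,fy=4.7,interpolation=cv2.INTER_CUBIC))
a=cv2.imread('pics/side0.png')[130:260,205:355];cv2.imwrite('pics/sidec.png',cv2.resize(a,None,fx=4.6,fy=4.6,interpolation=cv2.INTER_CUBIC))
E
```

```text
[[650.63718206 332.85071755]] [[393.06306949   9.81228427]] [[304.06226007 432.5498462 ]]
[[ 0.5304449  -0.12851317  0.        ]
 [ 0.41800465 -0.10272311  0.        ]
 [ 0.58097305  0.03925817  0.        ]]
```

View pics/topc.png

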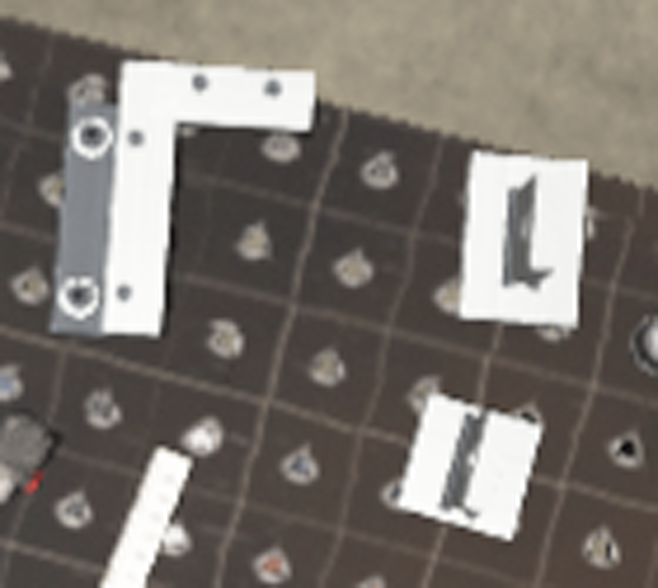

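View pics/sidec.png

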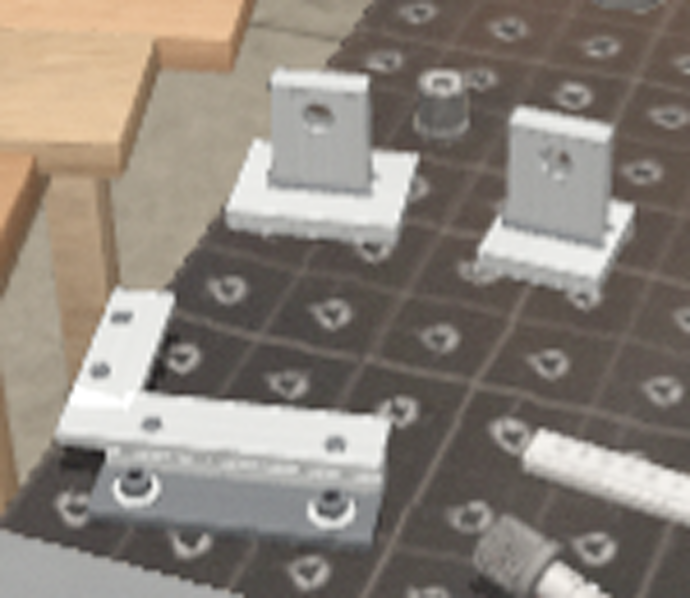

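```bash
cat > fit.py <<'E'
from h import *
from scipy.optimize import least_squares
t=Cam("top");s=Cam("side")
T=lambda p:np.float64(p)/4.7+[250,140]-.4
S=lambda p:np.float64(p)/4.6+[205,130]-.4
def fit(name,tl,tp,sl,sp,x0):
    f=lambda q:np.r_[(t.proj(place(tl,*q))-T(tp)).ravel(),(s.proj(place(sl,*q))-S(sp)).ravel()]
    for lab,g in(("top",lambda q:f(q)[:2*len(tl)]),("side",lambda q:f(q)[2*len(tl):]),("both",f)):
        r=least_squares(g,x0);print(name,lab,r.x.round(4),np.degrees(r.x[2]).round(2),r.fun.round(1))
B=lambda l:[[l,.028,.012],[l,-.028,.012],[-l,-.028,.012],[-l,.028,.012]]
L=[[.022,.006,.068],[-.022,.006,.068]]
fit("long",B(.04),[[472,152],[588,160],[577,327],[461,318]],[B(.04)[i] for i in(1,2,0,3)]+L,[[257,142],[418,155],[228,211],[394,228],[273,86],[370,91]],[.53,-.13,0])
fit("short",B(.028),[[431,394],[541,428],[512,540],[401,507]],L,[[511,124],[612,139]],[.42,-.1,-.2])
h=.024
C=[[.018,.018,h],[.018,-.074,h],[-.01,-.074,h],[-.01,-.01,h],[-.114,-.01,h],[-.114,.018,h]]
fit("stop",C,[[122,60],[316,71],[312,130],[177,123],[160,334],[104,331]],[C[i] for i in(0,1,2,4,5)],[[57,440],[118,289],[175,294],[391,423],[385,468]],[.58,.04,0])
E
python3 fit.py
```

```text
long top [ 0.5276 -0.1267 -0.0717] -4.11 [-0.1  0.2  0.   0.3  0.2 -0.2 -0.1 -0.3]
long side [ 0.5257 -0.1251 -0.0883] -5.06 [-0.4 -0.2  0.6  0.4 -0.2 -0.3  1.1 -0.1 -0.5 -0.3 -0.6  0.5]
long both [ 0.5265 -0.1262 -0.0777] -4.45 [-0.2  0.6 -0.1  0.9 -0.1  0.3 -0.4  0.2 -0.8 -0.4  0.2  0.  -0.4 -0.5
  1.  -0.6 -0.8 -0.6 -0.9  0.1]
short top [ 0.4178 -0.1005 -0.2733] -15.66 [-0.3  0.1  0.6 -0.2  0.2  0.1 -0.5  0. ]
short side [ 0.4161 -0.1001 -0.1697] -9.73 [ 0.2  0.1 -0.2 -0.1]
short both [ 0.4169 -0.1004 -0.2633] -15.08 [-0.4  0.5  0.5  0.   0.3  0.4 -0.5  0.5 -0.2 -0.6 -1.1  0.3]
stop top [ 0.5929  0.05   -0.0639] -3.66 [ 0.4 -0.  -0.3  0.3 -0.3 -0.1  0.1 -0.5  0.4  0.3 -0.2  0. ]
stop side [ 0.5908  0.0534 -0.0636] -3.64 [-0.1 -1.2 -0.8  0.8  0.6  1.   0.7 -0.4 -0.5  0.1]
stop both [ 0.5919  0.0511 -0.0647] -3.71 [-0.1  0.4 -0.8  0.7 -0.8  0.4 -0.4 -0.1 -0.2  0.7 -0.7  0.4 -0.4 -2.1
 -1.   0.   0.3  0.2  0.2 -1.2 -1.  -0.8]
```

```bash
python3 - <<'E'
from h import *
t=Cam("top");s=Cam("side")
print(s.unproj([[342,130],[302,155]]).round(3),t.unproj([[440,236],[418,238]]).round(3))
b=s.unproj([[342,130]])[0]
for z in(.15,.2,.25,.3,.35): b[2]=z;print(z,s.proj(b).round(),t.proj(b).round())
T0=np.array([.2699,-.5356,.2303]);q=robot.sense();M=R.from_quat(q['tool_rot']).as_matrix()
for p in([.5268,-.1263,.43],[.27,-.536,.43],[.5268,-.1263,.15],[.5268,-.1263,.034]): print((M.T@(np.array(p)-T0)).round(4))
print(np.degrees(np.arctan2(M[1,0],M[0,0])))
E
```

```text
[[ 0.386 -0.318  0.   ]
 [ 0.475 -0.202  0.   ]] [[ 0.427 -0.303  0.   ]
 [ 0.422 -0.255  0.   ]]
0.15 [[345.  73.]] [[480. 256.]]
0.2 [[346.  52.]] [[494. 256.]]
0.25 [[347.  31.]] [[510. 257.]]
0.3 [[349.   8.]] [[529. 258.]]
0.35 [[350. -16.]] [[552. 258.]]
[ 0.4136 -0.2503 -0.1992]
[-1.000e-04  0.000e+00 -1.997e-01]
[ 0.4136 -0.2498  0.0808]
[ 0.4136 -0.2496  0.1968]
26.7424927358447
```

```bash
python3 - <<'E'
from h import *
t=Cam("top");s=Cam("side")
for z in(.6,.4,.2,0,-.3):
    P=t.unproj([[388,0],[412,70],[480,145],[559,162]],z);print(z,P.round(2).tolist(),s.proj(P).round().tolist())
    print('   side->top',s.unproj([[25,40],[150,70],[285,0]],z).round(2).tolist(),t.proj(s.unproj([[25,40],[150,70],[285,0]],z)).round().tolist())
E
```

```text
0.6 [[0.59, -0.04, 0.6], [0.54, -0.06, 0.6], [0.48, -0.11, 0.6], [0.46, -0.17, 0.6]] [[208.0, -136.0], [251.0, -139.0], [296.0, -141.0], [308.0, -143.0]]
   side->top [[0.47, 0.65, 0.6], [0.43, 0.66, 0.6], [0.42, 0.62, 0.6]] [[-510.0, 149.0], [-541.0, 191.0], [-492.0, 215.0]]
0.4 [[0.72, -0.09, 0.4], [0.63, -0.12, 0.4], [0.53, -0.21, 0.4], [0.51, -0.3, 0.4]] [[150.0, -9.0], [209.0, -15.0], [273.0, -28.0], [290.0, -39.0]]
   side->top [[0.84, 0.12, 0.4], [0.62, 0.23, 0.4], [0.49, -0.03, 0.4]] [[229.0, -82.0], [146.0, 80.0], [345.0, 176.0]]
0.2 [[0.86, -0.14, 0.2], [0.72, -0.19, 0.2], [0.58, -0.3, 0.2], [0.55, -0.43, 0.2]] [[114.0, 83.0], [182.0, 74.0], [257.0, 53.0], [278.0, 32.0]]
   side->top [[1.22, -0.4, 0.2], [0.8, -0.2, 0.2], [0.56, -0.69, 0.2]] [[528.0, -192.0], [422.0, 30.0], [719.0, 156.0]]
0 [[0.99, -0.19, 0.0], [0.81, -0.25, 0.0], [0.64, -0.4, 0.0], [0.6, -0.57, 0.0]] [[89.0, 149.0], [163.0, 138.0], [246.0, 110.0], [270.0, 82.0]]
   side->top [[1.6, -0.93, 0.0], [0.98, -0.64, 0.0], [0.63, -1.35, 0.0]] [[706.0, -262.0], [583.0, -2.0], [961.0, 143.0]]
-0.3 [[1.18, -0.27, -0.3], [0.95, -0.34, -0.3], [0.72, -0.54, -0.3], [0.66, -0.77, -0.3]] [[66.0, 217.0], [145.0, 205.0], [235.0, 170.0], [261.0, 133.0]]
   side->top [[2.16, -1.71, -0.3], [1.25, -1.29, -0.3], [0.74, -2.34, -0.3]] [[874.0, -329.0], [732.0, -32.0], [1203.0, 129.0]]
```

The black disc seen in both views is a stool seat at about z = 0.22, well clear of the route. The stand at about (0.39,-0.32) is roughly 0.27 m tall, so I'll go over it.

Request:
{"method": "drive_tool", "body": {"deltas": [[0,0,-0.04,0],[0,0,-0.08,0],[0,0,-0.12,0],[0,0,-0.16,0],[0,0,-0.2,0],[0.034,-0.021,-0.2,0.05],[0.068,-0.042,-0.2,0.1],[0.102,-0.063,-0.2,0.15],[0.136,-0.084,-0.2,0.2],[0.17,-0.105,-0.2,0.25],[0.204,-0.126,-0.2,0.3],[0.238,-0.147,-0.2,0.35],[0.272,-0.168,-0.2,0.4],[0.306,-0.189,-0.2,0.45],[0.34,-0.21,-0.2,0.5],[0.374,-0.23,-0.2,0.542],[0.4136,-0.25,-0.2,0.542],[0.4136,-0.25,-0.2,0.542],[0.4136,-0.25,-0.2,0.542],[0.4136,-0.25,-0.2,0.542]], "jaw": 100, "force": 60}}

```text
clock: 1.77
tool_pos: [0.5269, -0.1264, 0.4308]
tool_rot: [0.999, -0.037, -0.001, 0.0]
contact_force: [0.4, -0.6, -0.7]
opening: 0.0855
gripper_force: 0.0
```

Request:
{"method": "drive_tool", "body": {"deltas": [[0,0,0.03,0],[0,0,0.06,0],[0,0,0.09,0],[0,0,0.12,0],[0,0,0.15,0],[0,0,0.18,0],[0,0,0.21,0],[0,0,0.24,0],[0,0,0.27,0],[0,0,0.3,0],[0,0,0.32,0],[0,0,0.33,0],[0,0,0.33,0]]}}

```text
clock: 2.85
tool_pos: [0.5249, -0.1274, 0.0986]
tool_rot: [0.999, -0.039, -0.002, -0.0]
contact_force: [0.1, 0.0, -1.0]
opening: 0.0855
gripper_force: 0.0
```

```bash
python3 - <<'E'
from h import *
a=robot.camera("side");b=a[70:220,200:400,::-1];cv2.imwrite('pics/s1.png',cv2.resize(b,None,fx=3.9,fy=3.9,interpolation=cv2.INTER_CUBIC))
q=robot.sense();print(q['tool_pos'],q['tool_rot'],q['contact_force'],q['joint_pos'])
E
```

```text
[ 0.52599788 -0.12744634  0.10090543] [ 9.99257919e-01 -3.85105830e-02 -7.31015923e-04 -1.07997159e-04] [ 0.1291263  -0.15444643  0.60248768] [-3.00468799e-01 -5.20027051e-02  1.60633344e+00 -1.70013666e-04
  1.58873002e+00  1.34736484e+00]
```

View pics/s1.png

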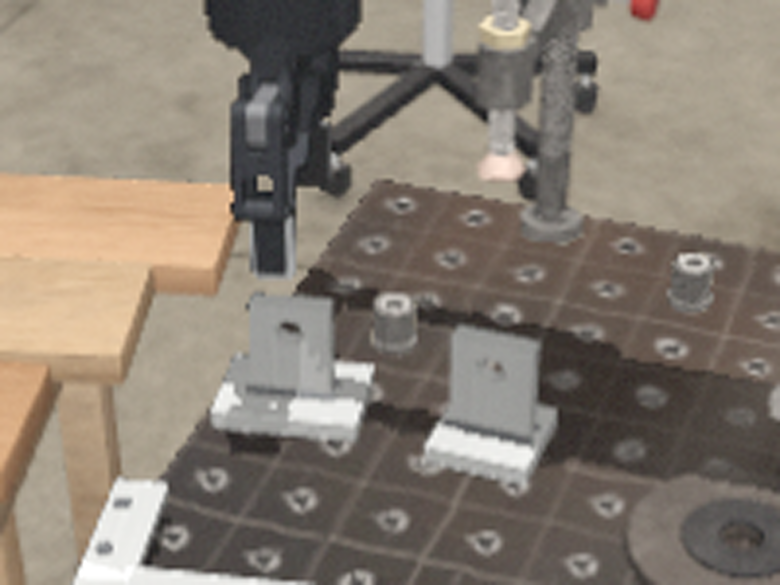

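The open near finger is at (272,275) in the crop, in front of and above the lug at (292,345), with the short bracket clear on the right. Next I'll descend and grip.

Request:
{"method": "drive_tool", "body": {"deltas": [[0,0,0.015,0],[0,0,0.03,0],[0,0,0.045,0],[0,0,0.056,0],[0,0,0.062,0],[0,0,0.066,0],[0,0,0.066,0],[0,0,0.066,0]]}}

```text
clock: 3.57
tool_pos: [0.5273, -0.1267, 0.0362]
tool_rot: [0.999, -0.038, 0.001, 0.0]
contact_force: [-0.5, 0.0, -0.2]
opening: 0.0854
gripper_force: 0.0
```

Request:
{"method": "drive_tool", "body": {"deltas": [[0,0,0,0],[0,0,0,0],[0,0,0,0],[0,0,0,0],[0,0,0,0],[0,0,0,0],[0,0,0,0],[0,0,0,0],[0,0,0,0],[0,0,0,0],[0,0,0,0],[0,0,0,0]], "jaw": 0, "force": 70}}

```text
clock: 4.57
tool_pos: [0.5269, -0.1263, 0.0353]
tool_rot: [0.999, -0.038, 0.0, -0.0]
contact_force: [-0.5, 2.3, 1.3]
opening: 0.0111
gripper_force: 69.7
```

```bash
python3 - <<'E'
from h import *
a=robot.camera("side")[120:270,180:380,::-1];b=robot.camera("top")[130:280,230:430,::-1]
cv2.imwrite('pics/g1.png',np.vstack([cv2.resize(i,None,fx=2,fy=2,interpolation=cv2.INTER_CUBIC) for i in(a,b)]))
q=robot.sense();print(q['tool_pos'],q['tool_rot'],q['contact_force'],q['moment'],q['opening'],q['gripper_force'])
E
```

```text
[ 0.5269108  -0.12629105  0.03536366] [ 9.99293984e-01 -3.75700532e-02  5.66661616e-05 -1.45582803e-04] [-1.07449357  2.41053999  1.30168192] [ 0.33294222  0.05148057 -0.05400984] 0.010910849106890589 69.75784273050522
```

View pics/g1.png

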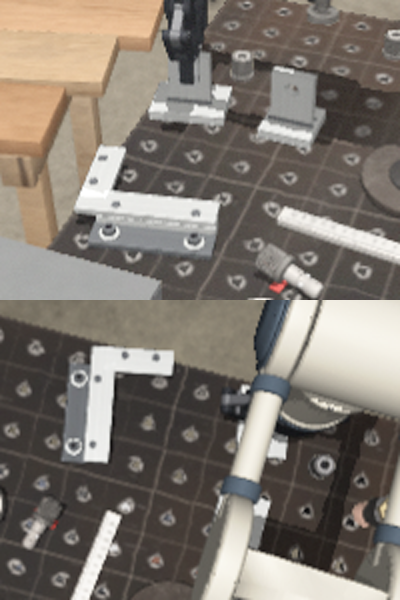

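Request:
{"method": "drive_tool", "body": {"deltas": [[0,-0.005,0,0],[0,-0.015,0,-0.003],[0,-0.03,0,-0.006],[0.001,-0.045,0,-0.0105],[0.002,-0.06,0,-0.0105],[0.003,-0.075,0,-0.0105],[0.003,-0.09,0,-0.0105],[0.003,-0.105,0,-0.0105],[0.003,-0.12,0,-0.0105],[0.003,-0.13,0,-0.0105],[0.003,-0.136,0,-0.0105],[0.003,-0.14,0,-0.0105],[0.003,-0.14,0,-0.0105],[0.003,-0.14,0,-0.0105]]}}

```text
clock: 5.83
tool_pos: [0.5404, 0.0138, 0.0354]
tool_rot: [0.999, -0.032, 0.0, -0.001]
contact_force: [-0.2, 3.5, 2.0]
opening: 0.0109
gripper_force: 69.9
```

```bash
python3 - <<'E'
from h import *
a=robot.camera("side")[120:270,180:380,::-1]
cv2.imwrite('pics/g2.png',cv2.resize(a,None,fx=3.9,fy=3.9,interpolation=cv2.INTER_CUBIC))
q=robot.sense();print(q['tool_pos'],q['tool_rot'],q['contact_force'],q['moment'],q['opening'],q['gripper_force'])
E
```

```text
[0.5404187  0.01371952 0.03540993] [ 9.99479442e-01 -3.22456586e-02  3.87212321e-05 -1.03046254e-03] [-0.05263572  3.80152938  1.69588505] [0.60853248 0.06102058 0.08031333] 0.011260632294571747 69.89991505748549
```

View pics/g2.png

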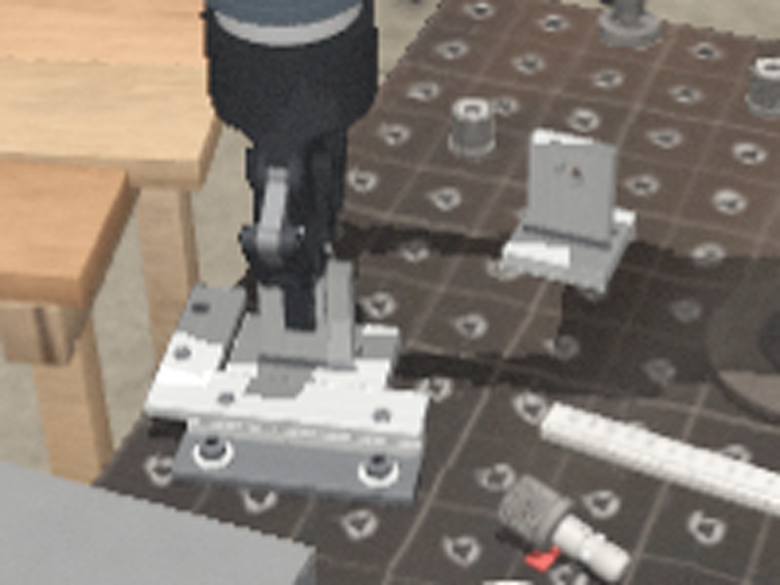

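Request:
{"method": "drive_tool", "body": {"deltas": [[0,-0.002,0,0],[0,-0.004,0,0],[0,-0.006,0,0],[0,-0.008,0,0],[0,-0.009,0,0],[0,-0.01,0,0],[0,-0.011,0,0],[0,-0.011,0,0]]}}

```text
clock: 6.55
tool_pos: [0.5412, 0.024, 0.0353]
tool_rot: [0.999, -0.032, 0.0, 0.0]
contact_force: [-0.4, -2.3, 1.8]
opening: 0.0107
gripper_force: 69.9
```

Request:
{"method": "drive_tool", "body": {"deltas": [[0.002,0,0,0],[0.004,0,0,0],[0.006,0,0,0],[0.007,0,0,0],[0.007,0,0,0]]}}

```text
clock: 6.97
tool_pos: [0.5482, 0.0241, 0.0354]
tool_rot: [0.999, -0.032, -0.0, -0.001]
contact_force: [-3.9, 1.6, 4.4]
opening: 0.011
gripper_force: 70.3
```

Request:
{"method": "drive_tool", "body": {"deltas": [[0,-0.0005,0,0],[0,-0.001,0,0],[0,-0.001,0,0]]}}

```text
clock: 7.22
tool_pos: [0.5482, 0.0242, 0.0353]
tool_rot: [0.999, -0.032, 0.0, 0.0]
contact_force: [-4.6, -1.5, 4.5]
opening: 0.0112
gripper_force: 70.3
```

Request:
{"method": "drive_tool", "body": {"deltas": [[0,-0.0005,0,0],[0,-0.001,0,0],[0,-0.001,0,0]]}}

```text
clock: 7.47
tool_pos: [0.5486, 0.0249, 0.0353]
tool_rot: [0.999, -0.033, 0.0, 0.0]
contact_force: [-0.9, -3.7, 4.4]
opening: 0.0112
gripper_force: 70.1
```

Request:
{"method": "drive_tool", "body": {"deltas": [[0.0005,0,0,0],[0.001,0,0,0],[0.001,0,0,0]]}}

```text
clock: 7.72
tool_pos: [0.5492, 0.0255, 0.0353]
tool_rot: [0.999, -0.032, -0.0, -0.0]
contact_force: [-3.9, -2.8, 4.8]
opening: 0.0108
gripper_force: 70.3
```

Request:
{"method": "drive_tool", "body": {"deltas": [[0,-0.0005,0,0],[0,-0.001,0,0],[0,-0.0015,0,0],[0,-0.0015,0,0],[0,-0.0015,0,0]]}}

```text
clock: 8.13
tool_pos: [0.5497, 0.0265, 0.0354]
tool_rot: [0.999, -0.032, 0.0, 0.0]
contact_force: [-0.8, -4.0, 1.7]
opening: 0.0111
gripper_force: 70.2
```

Request:
{"method": "drive_tool", "body": {"deltas": [[0.0005,0,0,0],[0.001,0,0,0],[0.0015,0,0,0],[0.0015,0,0,0],[0.0015,0,0,0]]}}

```text
clock: 8.55
tool_pos: [0.5498, 0.0265, 0.0354]
tool_rot: [0.999, -0.032, -0.001, 0.0]
contact_force: [-7.4, -5.4, 7.6]
opening: 0.0113
gripper_force: 70.7
```

Request:
{"method": "drive_tool", "body": {"deltas": [[0,-0.0005,0,0],[0,-0.001,0,0],[0,-0.0015,0,0],[0,-0.0015,0,0],[0,-0.0015,0,0]]}}

```text
clock: 8.97
tool_pos: [0.5498, 0.0266, 0.0354]
tool_rot: [0.999, -0.033, -0.001, 0.002]
contact_force: [-8.1, -10.7, 7.9]
opening: 0.0109
gripper_force: 70.8
```

Request:
{"method": "drive_tool", "body": {"deltas": [[0.0005,0,0,0],[0.001,0,0,0],[0.0015,0,0,0],[0.0015,0,0,0],[0.0015,0,0,0]]}}

```text
clock: 9.38
tool_pos: [0.5505, 0.0266, 0.0355]
tool_rot: [0.999, -0.033, -0.002, 0.002]
contact_force: [-11.3, -8.8, 10.6]
opening: 0.0111
gripper_force: 71.0
```

Request:
{"method": "drive_tool", "body": {"deltas": [[0.0005,-0.0005,0,0],[0.001,-0.001,0,0],[0.0015,-0.0015,0,0],[0.002,-0.002,0,0],[0.002,-0.002,0,0],[0.002,-0.002,0,0]]}}

```text
clock: 9.88
tool_pos: [0.551, 0.0267, 0.0357]
tool_rot: [0.999, -0.033, -0.004, 0.003]
contact_force: [-20.2, -15.5, 15.5]
opening: 0.0109
gripper_force: 71.8
```

Request:
{"method": "drive_tool", "body": {"deltas": [[0.0005,-0.0005,0,0],[0.001,-0.001,0,0],[0.0015,-0.0015,0,0],[0.002,-0.002,0,0],[0.002,-0.002,0,0],[0.002,-0.002,0,0]]}}

```text
clock: 10.38
tool_pos: [0.5512, 0.0269, 0.0359]
tool_rot: [0.999, -0.033, -0.007, 0.005]
contact_force: [-28.5, -20.3, 21.5]
opening: 0.0111
gripper_force: 72.7
```

```bash
python3 - <<'E'
from h import *
a=robot.camera("side")[180:260,195:315,::-1];b=robot.camera("top")[130:230,245:365,::-1]
f=lambda i:cv2.resize(i,None,fx=6,fy=6,interpolation=cv2.INTER_CUBIC)
cv2.imwrite('pics/g3.png',f(a))
q=robot.sense();print(q['tool_pos'],q['tool_rot'],q['contact_force'],q['moment'],q['opening'],q['gripper_force'])
E
```

```text
[0.55121526 0.02689357 0.03584184] [ 0.99941011 -0.03334379 -0.00660426  0.00489938] [-29.18612637 -21.32820059  22.45095979] [-3.47818823  4.58146251  0.2063396 ] 0.01088603312518655 72.68659316418052
```

View pics/g3.png

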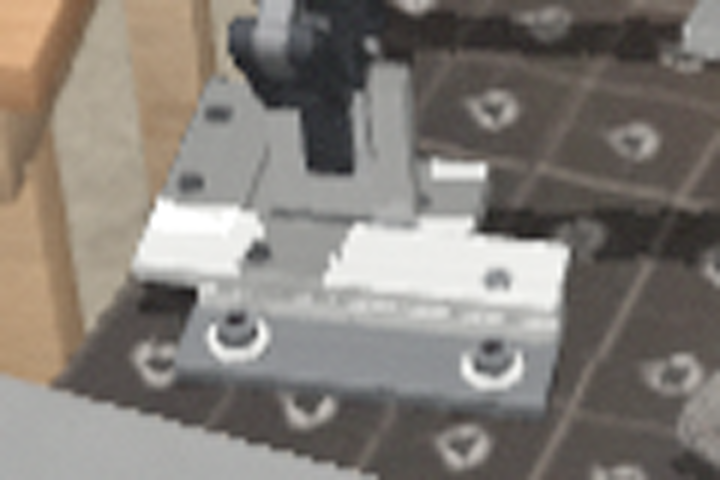

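Both stops are loaded, but the tool has tilted about 0.7° and risen 0.5 mm, so the push high on the lug is tipping the base. I'll grip harder and press down to flatten it.

Request:
{"method": "drive_tool", "body": {"deltas": [[-0.001,0.0005,0,0],[-0.002,0.001,0.001,0],[-0.003,0.0015,0.002,0],[-0.003,0.0015,0.003,0],[-0.003,0.0015,0.004,0],[-0.003,0.0015,0.004,0],[-0.003,0.0015,0.004,0]], "jaw": 0, "force": 110}}

```text
clock: 11.07
tool_pos: [0.5511, 0.0267, 0.0356]
tool_rot: [0.999, -0.033, -0.003, 0.004]
contact_force: [-27.0, -17.4, 33.2]
opening: 0.0106
gripper_force: 109.6
```

```bash
python3 -c "
from workcell import robot
q=robot.sense();print(q['tool_pos'],q['tool_rot'],q['contact_force'],q['moment'],q['opening'],q['gripper_force'])"
```

```text
[0.55107468 0.02673153 0.03563375] [ 0.99944074 -0.03313859 -0.00253169  0.00369106] [-26.99329731 -17.37018457  33.1809862 ] [-2.7675427   4.36668518  0.21234106] 0.01062434209206649 109.5626891086431
```

Request:
{"method": "drive_tool", "body": {"deltas": [[-0.0005,0.0005,0.001,0],[-0.001,0.001,0.002,0],[-0.0015,0.001,0.003,0],[-0.0015,0.001,0.004,0],[-0.0015,0.001,0.004,0],[-0.0015,0.001,0.004,0]]}}

```text
clock: 11.57
tool_pos: [0.5509, 0.0266, 0.0354]
tool_rot: [0.999, -0.033, -0.0, 0.003]
contact_force: [-32.3, -15.4, 47.1]
opening: 0.0105
gripper_force: 111.7
```

```bash
python3 -c "
from workcell import robot
q=robot.sense();print(q['tool_pos'],q['tool_rot'],q['contact_force'],q['moment'],q['opening'],q['gripper_force'])"
```

```text
[0.55090945 0.02657492 0.03535821] [ 9.99452153e-01 -3.29638896e-02 -4.04358155e-04  2.93457999e-03] [-32.27552845 -15.42934278  47.10687491] [-2.23739343  5.02070093  0.13309512] 0.01054608715282257 111.6632911610941
```

Request:
{"method": "drive_tool", "body": {"deltas": [[-0.0005,0.0005,0.0005,0],[-0.001,0.001,0.001,0],[-0.0015,0.001,0.0015,0],[-0.0015,0.001,0.002,0],[-0.0015,0.001,0.002,0],[-0.0015,0.001,0.002,0],[-0.0015,0.001,0.002,0]]}}

```text
clock: 12.15
tool_pos: [0.5509, 0.0265, 0.0353]
tool_rot: [0.999, -0.033, 0.002, 0.002]
contact_force: [-28.9, -12.6, 53.3]
opening: 0.0106
gripper_force: 112.2
```

```bash
python3 -c "
from workcell import robot
q=robot.sense();print(q['tool_pos'],q['tool_rot'],q['contact_force'],q['moment'],q['opening'],q['gripper_force'])"
```

```text
[0.55087973 0.02648926 0.0352793 ] [ 0.99945956 -0.03276002  0.00166212  0.00214844] [-28.90689015 -12.64417416  53.25234478] [-1.78274175  4.98583358  0.13688879] 0.010639050461532814 112.16612214964698
```

Working from the moments, the centre of pressure is now inside the base at about (10,12) mm, so the bracket is flat. I'll now add push toward the stops.

Request:
{"method": "drive_tool", "body": {"deltas": [[0,-0.0005,0,0],[0.0005,-0.001,0,0],[0.0005,-0.0015,0,0],[0.001,-0.002,0,0],[0.001,-0.0025,0,0],[0.001,-0.0025,0,0],[0.001,-0.0025,0,0]]}}

```text
clock: 12.73
tool_pos: [0.5509, 0.0267, 0.0353]
tool_rot: [0.999, -0.033, 0.0, 0.004]
contact_force: [-35.7, -19.9, 56.9]
opening: 0.0107
gripper_force: 112.5
```

```bash
python3 -c "
from workcell import robot
q=robot.sense();print(q['tool_pos'],q['tool_rot'],q['contact_force'],q['moment'],q['opening'],q['gripper_force'])
F=q['contact_force'];M=q['moment'];z=-.19;print('cop',(z*F[0]-M[1])/F[2],(M[0]+z*F[1])/F[2])"
```

```text
[0.55092319 0.02665255 0.03533947] [ 9.99436611e-01 -3.32960948e-02  3.02845293e-04  4.21178084e-03] [-35.73677226 -19.88934432  56.88953766] [-2.93675924  5.7710489   0.21844287] 0.01069593860003564 112.52131462446414
cop 0.017910812211278805 0.014804412368301772
```

Request:
{"method": "drive_tool", "body": {"deltas": [[0,0,0,0],[0,0,0,0],[0,0,0,0],[0,0,0,0],[0,0,0,0],[0,0,0,0]]}}

```text
clock: 13.23
tool_pos: [0.5509, 0.0266, 0.0354]
tool_rot: [0.999, -0.033, 0.0, 0.004]
contact_force: [-35.1, -20.5, 57.1]
opening: 0.0108
gripper_force: 112.5
```

```bash
python3 - <<'E'
from h import *
b=robot.camera("side")[170:260,195:315,::-1]
cv2.imwrite('pics/g4.png',cv2.resize(b,None,fx=6.5,fy=6.5,interpolation=cv2.INTER_CUBIC))
E
```

```text
(no output)
```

View pics/g4.png

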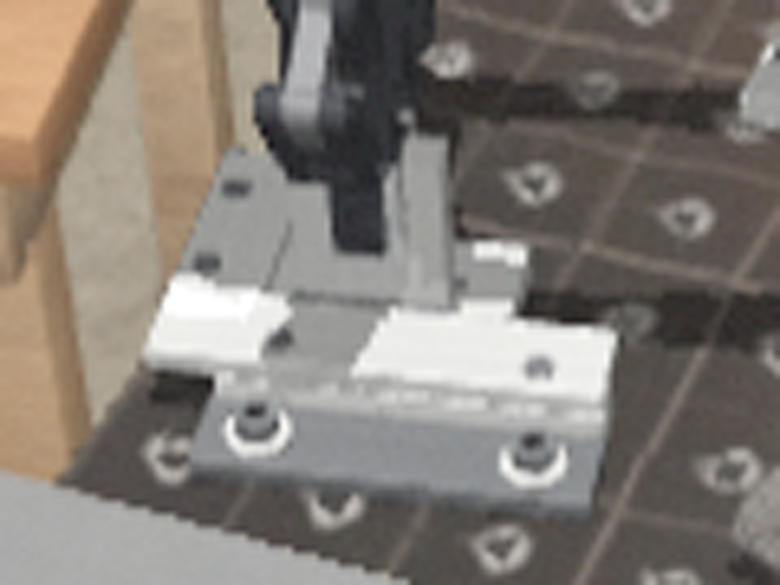

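```bash
python3 - <<'E'
from h import *
s=Cam("side")
p=place([[-.08,-.056,.012],[-.114,-.01,.024],[-.062,-.034,.068],[-.062,-.022,.068]],.5908,.0534,-.0636)
print(((s.proj(p)+.4-[195,170])*6.5).round())
E
```

```text
[[534. 252.]
 [622. 335.]
 [452. 144.]
 [443. 170.]]
```

The observed base corner (530,243) and bar end (615,328) both match the predicted home pose to about 0.5 camera px relative to each other. I'm handing in.

```bash
python3 -c "
from workcell import robot
print(robot.hand_in())"
```

```text
the job is handed in; nothing more can be done
None
```

I handed the job in at about 13 s. The long bracket is home under the lips and still gripped, pressed toward the end stop (about 35 N), the side stop (about 20 N) and down (about 57 N). Table friction may take some of the sideways push, and "flat" is inferred from wrist forces, not seen directly. Nothing else was touched.

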